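# Rock the sliding lid over its stop lip and stow the torch

## Robot

A 6-joint arm with a two-finger parallel gripper is mounted at the origin on the work surface. World frame = base frame: x ahead of the robot, y to its left, z up, the work surface at z = 0. Lengths are in m, angles in degrees, forces in N, time in s.
With the tool pointing down it reaches from about 0.3 to 0.75 m from the base axis. Payload 8.5 kg.
Tool frame: the origin (TCP) lies on the centre line of the jaws, within the pads' length; the fingertips stand 17 mm ahead of it and the grasp point (between the pads) lies 2 mm behind it (env.tcp_to_tips is the distance from the TCP to the fingertips, in m); z points along the fingers, y is the line along which they close (so a half turn about z gives the same grasp; the last joint's range is limited). The gripper opens to 85 mm and grips with 20 to 120 N. Pads are 22 mm wide; open, the fingers measure 114 mm over their backs; the gripper's body (76 mm by 85 mm) begins 54 mm behind the grasp point. The pads swing forward as they close: fully open they stand 13 mm farther back than shut.
Start: joints at [-79.773, 21.807, 74.336, -0, 83.858, -12.336], TCP at [0.211, -0.508, 0.248] pointing down, gripper open.
Joint ranges: [-178.18, 178.18], [-50.72, 133.34], [12.68, 142.11], [-81.47, 261.47], [9.98, 163.14], [-165.26, 165.26]. Speed limits (degrees/s): [136.94, 136.94, 180, 180, 180, 180].

## Interface

Orientations are given as a 3x3 rotation matrix whose columns are the frame's x, y, z axes.
In Python, from rig import env gives the robot as it stands. The module is installed in compiled form; this text tells all that it offers.
- The arm moves only by the shell command python3 -m pendant 'ROWS' [FORCE]. ROWS is JSON, a list of rows, each a list of 7 numbers: the opening, from 0 (shut) to 1 (fully open), then the shift along the tool's x, y, z in m, then the turn, a rotation vector about the tool's x, y, z in rad. A call has 1 to 5 rows; each row is the pose to reach, as a shift and turn from the pose commanded when the call began, along the tool's axes at that moment; what a row does not reach only later rows make up. A row lasts 1/8 s, in which the tool goes at most 62.5 mm and 10.7 degrees, less where a joint would pass 70% of its speed; a pose out of reach is approached as far as the arm can. A call with a gripper value outside its range is refused whole. The fingers move at their own pace and stop on an object; FORCE is the grip in N (left out, the last holds). Time passes only in rows, so rows that repeat a pose let the fingers close. It gives the time, the measured TCP pose, the force, the opening and the grip force at its end, in the units of the state.
- env.observe(): the state, without advancing time (a new reading comes with each control period).
- env.get_image(name): name is "scene" or "top" or "wrist"; returns a dict with "image" (384x512x3 uint8, blue, green, red), "fx", "fy", "cx", "cy" (pixels), "pose" (4x4, takes a point from camera to world coordinates). Camera axes: x right, y up, looking along -z (the intrinsics and any distortion apply to the point x, -y, -z); pixel columns grow to the right and rows downward; lengths in m; the calibration is good to about 2 mm. A picture is of the moment at which its call begins. There is no depth.
- env.close_job(): hands the job in; it is judged then, once.
Trained networks look in the newest picture that a camera, given by its name, has taken for a name from the list of things; names that differ only in an ending like _2 or _b are one class to them, and where a whole thing is asked for, a point or a joint stands for the part that bears it (a point fixed in the world has none). Each returns a list of dicts, best first, with "conf" (0 to 1); they miss things now and then, are a little off and sometimes report something else, mostly with a low value. They report only what shows in the picture. A call takes as long as a camera call. They do not tell look-alikes from the thing itself.
- env.find_in(camera, thing): "bbox" ([centre column, centre row, width, height] in pixels, round what is visible of it).
- env.trace(camera, thing): "mask" (384x512 bool, what is visible of it) and "bbox" ([centre column, centre row, width, height] in pixels, round what is visible of it).
- env.tip_of(camera, thing): "centre" ([column, row] in pixels: a listed point, or the origin of a listed thing).
The state is a dict: "time_s": time; "q": joint angles; "qvel": joint speeds; "joint_efforts": joint torques, N m; "position": TCP position; "tool_rot": TCP orientation; "ft_force": force on the tool from outside, world axes, zero at the start; "wrist_torque": the same for the moment, N m; "grip_width": finger opening in m; "gripper_force": force on a finger pad.
Only numpy, scipy, OpenCV 4.12 (cv2) and the standard library are available. Lean on these libraries where they do the work, as an engineer would, in place of code of your own. Each camera call takes 0.05 s, during which the arm holds its last target. There are 200 camera calls.

## Task

Put the torch away in the grey case on the shelf. Its white lid is caught behind the black stop lip: press down on the lid's orange thumb pad so that the other end rises over the lip, slide the lid clear of its grooves until it lies flat on the case's deck wholly beyond the lip, then lay the torch gently, without dropping it, flat on the floor of the open compartment. Leave the lid there and leave the other things on the shelf where they are.

Things in the scene. Friction and masses are not known exactly. Their poses are not given: they have to be found in the camera images.
- case: Long grey plastic case fixed to the shelf, 148 mm wide (x -74 to 74), 346 mm long (y -170 to 176), walls 6 mm thick, 58 mm high. Origin at shelf level under the compartment-side face of the black stop lip; +y is the way the lid opens, z up. Compartment at y -164 to 0, deck at y 4 to 170 (sizes below in the case's frame, mm). Two closed latches on its -x side are not used.
- lip (a point): Middle of the top of the black stop lip, which runs across the case from y = 0 to 4, top at z = 53. This point: x 0, y 2, z 53.
- compartment (a point): Middle of the compartment's floor (x 0, y -82, z 4). The compartment is 116 mm wide inside (x -58 to 58) and 164 mm long.
- step (a point): Middle of the step in the two side ledges (x 0, y -100, z 46). The ledges (|x| 58 to 68) carry the lid: top at z = 46 from y = -100 to 0 but z = 39 from y = -164 to -100, so the lid can rock about this step. Above them from y = -164 to -90 dark strips (|x| 56 to 68, z 54 to 58) close the grooves: the lid's tail cannot be lifted out there.
- deck (a point): Middle of the flat deck's top (x 0, y 87, z 49). The deck runs from y = 4 to 170, 136 mm wide between the walls (|x| < 68); the end wall's inner face is at y = 170.
- lid: Loose white lid, 132 mm wide (x), 150 long (y), 5 thick, about 0.18 kg; origin at the centre of its underside, axes as the case's. Shut, it lies level, origin near case y -79, z 46, leading (+y) end 2 to 7 mm short of the lip and below its top. An orange rib stands across it: 60 mm wide (x), lid y -41 to -35, 18 mm high above the lid's top. Open on the deck, origin at case z 49, y 79 to 95.
- nose (a point): Middle of the lid's leading lower edge (lid frame y 75, z 0). Pressing the pad raises it up to 13 mm. It must pass the lip raised; after about 15 mm of travel the lid rides on the lip and needs no more pressing, only pushing by the rib. Past half way it tips forward on to the deck, and at the end its tail drops 4 mm off the lip.
- pad (a point): Middle of the orange thumb pad's top (lid frame y -58, z 5); the pad lies behind the rib, lid y -75 to -41. 2 to 4 N here rocks the lid; a press 28 mm behind the step sinks at most about 3.7 mm. Keep pressing while pushing the rib to +y. On the whole way the top of the pad lies between z 43 and 63 above the shelf.
- torch: Loose aluminium torch, 120 mm long, about 0.13 kg, lying along its x (lens at +x), origin below its middle at shelf level. Head (x 28 to 60) and tail cap (x -60 to -40) are hexagonal, 28 mm across flats, so that it does not roll; between them a round body 23 mm in diameter, its axis 14 mm above the flats. Left or right of the case.
- torch_mid (a point): On the torch's axis, middle of the round body (torch frame x -6, z 14 mm): the place to grip.
- bulb: Glass spare bulb, 107 mm long, lying along x in a cardboard cradle 100 x 70 mm, 72 mm high in all, origin under the cradle. Stays put, on the side of the case away from the torch.
- shoehorn: Flat stainless steel shoehorn, 220 mm long (x), lying behind the case (beyond it as seen from the robot). Stays put.
- hangers: Stack of three blue plastic hangers, lying to the right (-y), 410 mm long, 30 mm high. Stays put.
- polish: Dark round polish tin, 72 mm across, 28 mm high, near right. Stays put.
- brush: Wooden shoe brush, 150 x 50 mm, 40 mm high, near left. Stays put.
There are look-alikes about, which are no part of the job. There is more than one size of the torch; the job needs the largest.

How it is judged:
By the outcome, as a careful person would: the job done as asked, in the order asked, and still so for the second after the job is handed in, with the robot touching nothing.
It also fails if it takes over 58 s, if anything falls off the work surface, if the arm or the gripper's body presses on something with over 40 N, if the wrist force passes 120 N, or if a joint passes its speed limit or range.

## Working session

There is one attempt and no reset: what is moved stays moved. The work goes in short steps, Python scripts to look and compute and a shell command to move; the robot and the scene stay as the last step left them, time stands still between calls to the robot, and variables do not carry over. Pictures are saved under pics/ and viewed, at most 11 in all, crops included, and the job is handed in when it is done.

```bash
mkdir -p pics; cat > h.py <<'E'
from rig import env
import numpy as np, cv2
def ray(im,px):
    P=np.array(im["pose"]); d=np.array([(px[0]-im["cx"])/im["fx"],-(px[1]-im["cy"])/im["fy"],-1.0])
    return P[:3,3],P[:3,:3]@d
def at(im,px,z):
    o,d=ray(im,px); return o+d*(z-o[2])/d[2]
def proj(im,p):
    P=np.array(im["pose"]); c=P[:3,:3].T@(np.array(p)-P[:3,3])
    return [im["cx"]+im["fx"]*c[0]/-c[2], im["cy"]+im["fy"]*c[1]/c[2]]
E
python3 - <<'E'
from h import *
s=env.observe(); print(s["time_s"],s["position"],np.round(s["tool_rot"],3).tolist(),s["grip_width"],s["ft_force"])
for c in ["top","scene"]:
    im=env.get_image(c); print(c,[k for k in im],np.round(im["pose"],3).tolist(),im["fx"])
    cv2.imwrite(f"pics/{c}0.png",cv2.resize(im["image"],(800,600)))
    for n,z in [("lip",.053),("compartment",.004),("step",.046),("deck",.049),("nose",.046),("pad",.051),("torch",0),("torch_mid",.014),("lid",.046),("case",0)]:
        for r in env.tip_of(c,n)[:4]:
            print(c,n,round(r["conf"],2),np.round(r["centre"],1),np.round(at(im,r["centre"],z),4))
E
```

```text
0.0 [ 0.21098821 -0.50764075  0.24771638] [[0.923, 0.384, -0.0], [0.384, -0.923, 0.001], [0.0, -0.001, -1.0]] 0.08561914112556926 [-0.32083786 -0.28307814 -0.37955151]
top ['image', 'fx', 'fy', 'cx', 'cy', 'pose'] [[0.017, 0.996, -0.086, 0.419], [-1.0, 0.017, -0.01, -0.063], [-0.009, 0.086, 0.996, 1.196], [0.0, 0.0, 0.0, 1.0]] 348.2087287213406
top lip 0.89 [236.4 191.7] [0.5224 0.0026 0.053 ]
top compartment 0.54 [235.7 188.9] [0.5365 0.008  0.004 ]
top deck 0.87 [207.1 187.9] [0.5338 0.1003 0.049 ]
top nose 0.64 [239.2 190.1] [ 0.5286 -0.0062  0.046 ]
top pad 0.62 [276.  193.2] [ 0.5198 -0.1281  0.051 ]
top torch 0.72 [164.7 197.8] [0.502  0.2528 0.    ]
top torch 0.59 [134.5 199.3] [0.495  0.3571 0.    ]
top torch 0.49 [109.  191.5] [0.5206 0.4469 0.    ]
top torch_mid 0.67 [164.5 201.2] [0.4894 0.2493 0.014 ]
top torch_mid 0.64 [277.5 191.4] [ 0.5293 -0.1352  0.014 ]
top torch_mid 0.59 [106.5 186.4] [0.5368 0.4505 0.014 ]
top torch_mid 0.51 [132.7 199.2] [0.4944 0.3584 0.014 ]
top lid 0.81 [256.  190.1] [ 0.5295 -0.0619  0.046 ]
top case 0.9 [238.  190.3] [5.322e-01 2.000e-04 0.0
[... 317 characters left out ...]
7 215.4] [0.5496 0.0805 0.049 ]
scene deck 0.71 [175.7 188.7] [ 0.5436 -0.3264  0.049 ]
scene nose 0.85 [267.9 206.1] [ 0.5311 -0.0065  0.046 ]
scene pad 0.79 [231.8 195.9] [ 0.5248 -0.1325  0.051 ]
scene torch 0.72 [374.1 231.9] [0.506  0.3435 0.    ]
scene torch 0.68 [403.1 246.2] [0.5378 0.4368 0.    ]
scene torch 0.62 [343.2 225.8] [0.5083 0.2437 0.    ]
scene torch 0.5 [172.1 187.1] [ 0.5004 -0.3653  0.    ]
scene torch_mid 0.86 [375.6 227.8] [0.4993 0.3448 0.014 ]
scene torch_mid 0.6 [407.8 247.1] [0.5482 0.4482 0.014 ]
scene torch_mid 0.44 [344.4 223.4] [0.5087 0.2456 0.014 ]
scene lid 0.84 [244.4 199.3] [ 0.5237 -0.0891  0.046 ]
scene case 0.72 [267.7 216.4] [ 0.5372 -0.0046  0.    ]
```

View pics/top0.png

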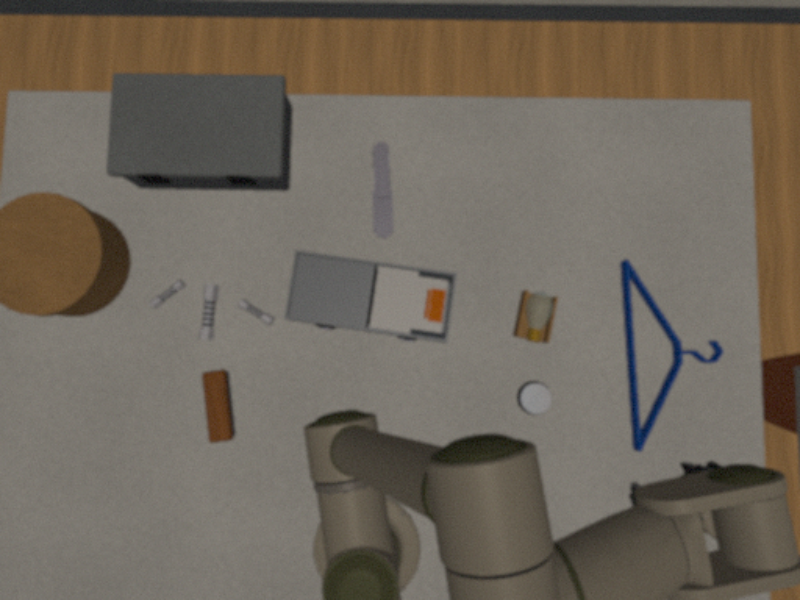

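View pics/scene0.png

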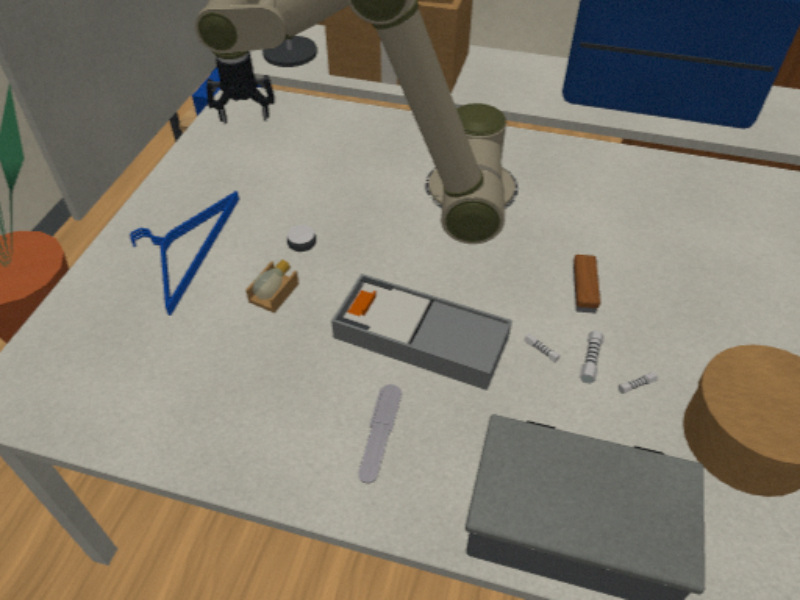

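Torch candidates (top view, 800×600): (168,293) small, (209,311) the largest, (256,311) small. The middle one fits. The case is at (370,297), with the lid's orange pad at (435,305); the big dark box at (200,130) and the brush at (218,405) are distractors. One close crop will check the choice.

```bash
python3 - <<'E'
from h import *
im=env.get_image("top"); I=im["image"]
cv2.imwrite("pics/torch_crop.png",cv2.resize(I[170:225,90:190],(800,440),interpolation=cv2.INTER_CUBIC))
for n,z in [("torch",.014),("case",.058),("lid",.051)]:
    for r in env.trace("top",n)[:4]:
        c,wh,a=cv2.minAreaRect(np.argwhere(r["mask"])[:,::-1].astype(np.float32))
        w=np.array([at(im,p,z) for p in cv2.boxPoints((c,wh,a))])
        e=[w[1]-w[0],w[2]-w[1]]; e=max(e,key=np.linalg.norm)
        print(n,round(r["conf"],2),np.round(c,1),np.round(wh,1),"len",np.linalg.norm(e).round(3),"yaw",np.degrees(np.arctan2(e[1],e[0])).round(1),at(im,c,z).round(4))
E
```

```text
torch 0.71 [132.8 199.2] [ 8.8 34.4] len 0.117 yaw -4.9 [0.4945 0.358  0.014 ]
torch 0.67 [163.5 200.1] [24.3  6.3] len 0.084 yaw -119.2 [0.4931 0.2528 0.014 ]
torch 0.66 [106.4 188. ] [ 6.4 25. ] len 0.084 yaw -48.3 [0.5313 0.4505 0.014 ]
case 0.96 [236.4 189.9] [105.1  47.9] len 0.348 yaw -97.2 [0.5279 0.0025 0.058 ]
lid 0.91 [261.3 193. ] [45.6 39.4] len 0.151 yaw -96.7 [ 0.5195 -0.0797  0.051 ]
lid 0.18 [133.2 199.4] [ 9.3 35.4] len 0.117 yaw -3.2 [0.4913 0.3436 0.051 ]
```

View pics/torch_crop.png

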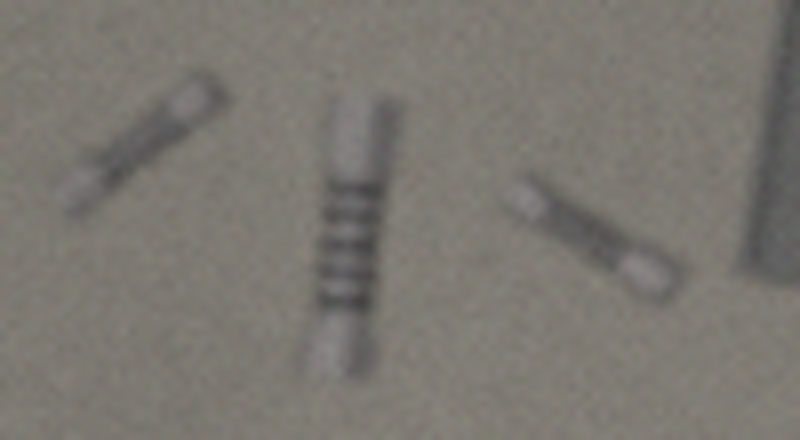

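The crop shows the middle torch is the largest (120 mm, yaw about -5°, lens at the far +x end). Now go above the pad.

```bash
python3 -m pendant '[[0,0.052,-0.029,0.01,0,0,-0.18],[0,0.105,-0.058,0.015,0,0,-0.36],[0,0.158,-0.087,0.02,0,0,-0.54],[0,0.21,-0.116,0.025,0,0,-0.72],[0,0.262,-0.145,0.028,0,0,-0.9]]'
python3 - <<'E'
from h import *
s=env.observe();R=np.array(s["tool_rot"]);p=s["position"]
t=np.array([.505,-.135,.22]);print(R.T@(t-p), 83-np.degrees(np.arctan2(R[1,0],R[0,0])),p)
E
```

```text
time_s: 1.92
position: [0.3983, -0.2718, 0.2203]
tool_rot: [[0.268, 0.963, 0.0], [0.963, -0.268, -0.0], [-0.0, 0.0, -1.0]]
ft_force: [1.0, -0.5, 0.2]
grip_width: 0.0005
gripper_force: 0.0
[0.16043413 0.06614584 0.00028127] 8.545564727880262 [ 0.39827678 -0.27183762  0.22028372]
```

```bash
python3 -m pendant '[[0,0.055,0.022,0,0,0,-0.07],[0,0.11,0.044,0,0,0,-0.14],[0,0.16,0.066,0,0,0,-0.15],[0,0.16,0.066,0,0,0,-0.15]]'
python3 - <<'E'
from h import *
im=env.get_image("wrist"); cv2.imwrite("pics/wrist1.png",cv2.resize(im["image"],(800,600)))
for n,z in [("lip",.053),("compartment",.004),("step",.046),("deck",.049),("nose",.046),("pad",.051),("lid",.046),("case",0)]:
    for r in env.tip_of("wrist",n)[:2]:
        print(n,round(r["conf"],2),np.round(r["centre"],1),np.round(at(im,r["centre"],z),4))
I=im["image"].astype(int); m=(I[...,2]>I[...,0]+70)
c,wh,a=cv2.minAreaRect(np.argwhere(m)[:,::-1].astype(np.float32))
print([at(im,p,.051).round(4) for p in cv2.boxPoints((c,wh,a))],c,wh)
E
```

```text
time_s: 2.42
position: [0.506, -0.1349, 0.2202]
tool_rot: [[0.122, 0.993, 0.0], [0.993, -0.122, 0.0], [0.0, 0.0, -1.0]]
ft_force: [-0.1, -0.3, 0.1]
grip_width: -0.0001
gripper_force: 0.0
lip 0.87 [272.3  33.9] [ 0.5342 -0.0036  0.053 ]
step 0.74 [268.5 320. ] [ 0.4954 -0.3204  0.046 ]
step 0.57 [267.1 174.6] [ 0.5146 -0.1359  0.046 ]
deck 0.68 [268.7 319.6] [ 0.4959 -0.3172  0.049 ]
nose 0.96 [266.8  39.4] [ 0.529  -0.0062  0.046 ]
pad 0.97 [268.8 176.4] [ 0.5162 -0.1369  0.051 ]
pad 0.47 [267.  121.3] [ 0.5206 -0.0806  0.051 ]
lid 0.92 [264.5 119.7] [ 0.5184 -0.079   0.046 ]
case 0.85 [264.7  42.3] [5.288e-01 3.000e-04 0.000e+00]
[array([ 0.4828, -0.1121,  0.051 ]), array([ 0.5514, -0.1205,  0.051 ]), array([ 0.5346, -0.3282,  0.051 ]), array([ 0.4528, -0.3183,  0.051 ])] (267.5, 241.0) (168.0, 67.0)
```

View pics/wrist1.png

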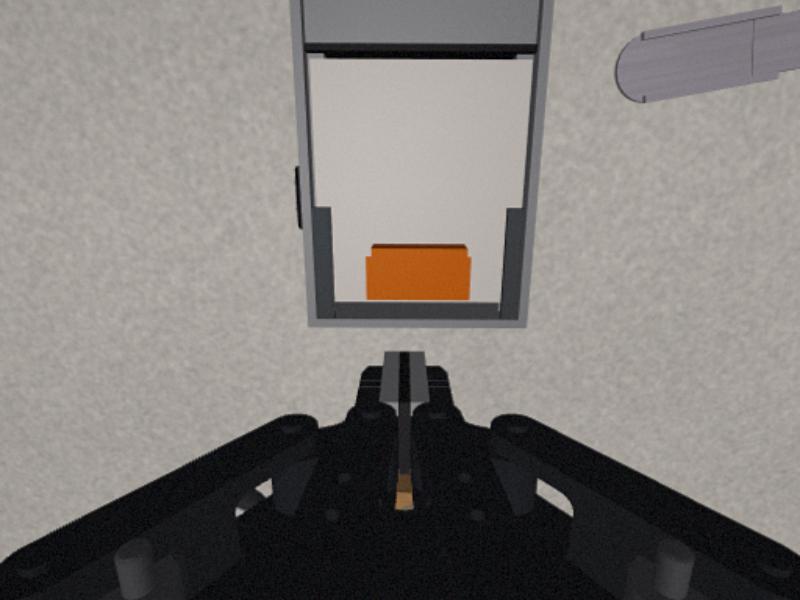

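The picture shows the shut lid with the orange pad at about (418,275), the dark lip at (420,48) and the closed fingers at (405,375); the tool is aligned with the case. Descend on the pad behind the rib.

```bash
python3 -m pendant '[[0,0,0.008,0.05,0,0,0],[0,0,0.008,0.1,0,0,0],[0,0,0.008,0.135,0,0,0],[0,0,0.008,0.147,0,0,0],[0,0,0.008,0.147,0,0,0]]'
python3 -m pendant '[[0,0,0,0.002,0,0,0],[0,0,0,0.004,0,0,0],[0,0,0,0.006,0,0,0],[0,0,0,0.006,0,0,0]]'
```

```text
time_s: 3.5
position: [0.5126, -0.1389, 0.0736]
tool_rot: [[0.127, 0.992, -0.0], [0.992, -0.127, 0.0], [0.0, -0.0, -1.0]]
ft_force: [-0.1, -0.4, 0.2]
grip_width: 0.0001
gripper_force: 0.0
time_s: 4.0
position: [0.5127, -0.1387, 0.0676]
tool_rot: [[0.127, 0.992, 0.001], [0.992, -0.127, -0.0], [-0.0, 0.001, -1.0]]
ft_force: [0.1, -1.2, 1.8]
grip_width: -0.0
gripper_force: 0.6
```

```bash
python3 -m pendant '[[0,0,0,0.001,0,0,0],[0,0,0,0.002,0,0,0],[0,0,0,0.003,0,0,0],[0,0,0,0.003,0,0,0]]'
python3 -m pendant '[[0,0,0,0.001,0,0,0],[0,0,0,0.0015,0,0,0],[0,0,0,0.0015,0,0,0]]'
```

```text
time_s: 4.5
position: [0.5126, -0.1387, 0.0643]
tool_rot: [[0.127, 0.992, 0.0], [0.992, -0.127, 0.0], [0.0, 0.0, -1.0]]
ft_force: [1.6, -0.5, 0.7]
grip_width: -0.0
gripper_force: 0.7
time_s: 4.88
position: [0.5127, -0.1387, 0.0636]
tool_rot: [[0.127, 0.992, 0.001], [0.992, -0.127, -0.001], [-0.0, 0.001, -1.0]]
ft_force: [-1.7, -0.5, 10.0]
grip_width: -0.0002
gripper_force: 4.9
```

```bash
python3 -m pendant '[[0,0.002,0,-0.0003,0,0,0],[0,0.004,0,-0.0006,0,0,0],[0,0.006,0,-0.0009,0,0,0],[0,0.006,0,-0.0009,0,0,0]]'
python3 - <<'E'
from h import *
im=env.get_image("wrist");
for n,z in [("lip",.053),("nose",.055),("pad",.047)]:
    for r in env.tip_of("wrist",n)[:2]:
        print(n,round(r["conf"],2),np.round(r["centre"],1),np.round(at(im,r["centre"],z),4))
cv2.imwrite("pics/wrist2.png",cv2.resize(im["image"],(800,600)))
E
```

```text
time_s: 5.38
position: [0.5137, -0.1334, 0.0644]
tool_rot: [[0.126, 0.992, 0.001], [0.992, -0.126, -0.002], [-0.002, 0.002, -1.0]]
ft_force: [-0.3, -4.2, 6.3]
grip_width: 0.0
gripper_force: 3.1
pad 0.79 [260.7 242.7] [ 0.5142 -0.1348  0.047 ]
```

View pics/wrist2.png

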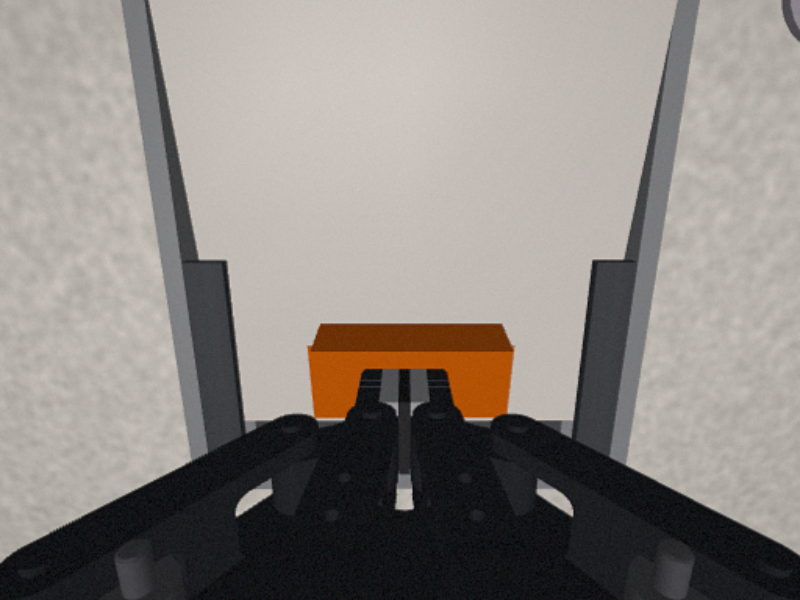

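The fingers sit on the pad just behind the rib (rib at (410,337), fingertips at (405,380)), in full contact. Push on while pressing.

```bash
python3 -m pendant '[[0,0.0015,0,-0.0001,0,0,0],[0,0.003,0,-0.0002,0,0,0],[0,0.0045,0,-0.0003,0,0,0],[0,0.006,0,-0.0004,0,0,0]]'
python3 -m pendant '[[0,0.0015,0,-0.0001,0,0,0],[0,0.003,0,-0.0002,0,0,0],[0,0.0045,0,-0.0003,0,0,0],[0,0.006,0,-0.0004,0,0,0]]'
```

```text
time_s: 6.08
position: [0.5146, -0.1279, 0.0648]
tool_rot: [[0.127, 0.992, 0.002], [0.992, -0.127, -0.003], [-0.002, 0.002, -1.0]]
ft_force: [-1.1, -6.9, 6.1]
grip_width: 0.0001
gripper_force: 4.7
time_s: 6.58
position: [0.5156, -0.1225, 0.0656]
tool_rot: [[0.127, 0.992, 0.003], [0.992, -0.127, -0.004], [-0.003, 0.003, -1.0]]
ft_force: [-2.0, -9.1, 8.9]
grip_width: -0.0
gripper_force: 5.6
```

```bash
python3 -m pendant '[[0,0.0015,0,-0.0004,0,0,0],[0,0.003,0,-0.0008,0,0,0],[0,0.0045,0,-0.0011,0,0,0],[0,0.006,0,-0.0014,0,0,0]]'
python3 - <<'E'
from h import *
for c in ["top","scene"]:
    im=env.get_image(c)
    for n,z in [("lip",.053),("nose",.057),("pad",.047),("deck",.049)]:
        for r in env.tip_of(c,n)[:1]:
            print(c,n,round(r["conf"],2),np.round(r["centre"],1),np.round(at(im,r["centre"],z),4))
cv2.imwrite("pics/scene2.png",cv2.resize(im["image"][165:255,200:340],(800,514),interpolation=cv2.INTER_CUBIC))
E
```

```text
time_s: 7.08
position: [0.5164, -0.1164, 0.0671]
tool_rot: [[0.127, 0.992, 0.003], [0.992, -0.127, -0.004], [-0.003, 0.003, -1.0]]
ft_force: [-0.9, -7.7, 8.8]
grip_width: 0.0001
gripper_force: 4.8
top lip 0.73 [233.8 190.3] [0.5269 0.0113 0.053 ]
top nose 0.93 [236.3 187.7] [0.5353 0.003  0.057 ]
top deck 0.7 [210.9 189. ] [0.5304 0.0876 0.049 ]
scene lip 0.6 [269.4 205.2] [ 0.5317 -0.0014  0.053 ]
scene nose 0.84 [276.  209.7] [0.5476 0.0246 0.057 ]
scene pad 0.8 [238.8 194.5] [ 0.5092 -0.113   0.047 ]
scene deck 0.65 [291.7 212.8] [0.54   0.0751 0.049 ]
```

View pics/scene2.png

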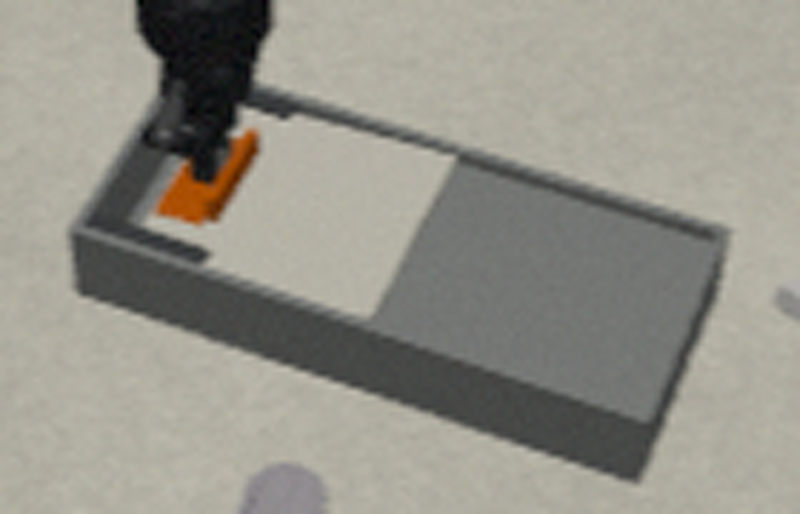

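The black lip is now hidden under the lid's leading edge (edge from (460,155) to (380,315)), so the nose has gone over it. Keep pushing and gradually ease the press.

```bash
python3 -m pendant '[[0,0.002,0,-0.0006,0,0,0],[0,0.004,0,-0.0012,0,0,0],[0,0.006,0,-0.0018,0,0,0],[0,0.008,0,-0.0024,0,0,0]]'
python3 -m pendant '[[0,0.0025,0,-0.0006,0,0,0],[0,0.005,0,-0.0012,0,0,0],[0,0.0075,0,-0.0018,0,0,0],[0,0.01,0,-0.0024,0,0,0]]'
```

```text
time_s: 8.07
position: [0.5164, -0.1066, 0.0681]
tool_rot: [[0.127, 0.992, -0.001], [0.992, -0.127, 0.0], [0.0, -0.001, -1.0]]
ft_force: [0.1, -2.4, 0.2]
grip_width: -0.0002
gripper_force: 1.1
time_s: 8.57
position: [0.5178, -0.0967, 0.0707]
tool_rot: [[0.127, 0.992, -0.0], [0.992, -0.127, 0.0], [0.0, -0.0, -1.0]]
ft_force: [0.1, -0.2, -1.2]
grip_width: -0.0002
gripper_force: 0.5
```

```bash
python3 -m pendant '[[0,0.005,0,-0.003,0,0,0],[0,0.010,0,-0.005,0,0,0],[0,0.015,0,-0.005,0,0,0],[0,0.02,0,-0.005,0,0,0],[0,0.02,0,-0.005,0,0,0]]'
python3 - <<'E'
from h import *
for c in ["top","scene","wrist"]:
    im=env.get_image(c)
    for n,z in [("nose",.056),("pad",.055)]:
        for r in env.tip_of(c,n)[:1]:
            print(c,n,round(r["conf"],2),np.round(r["centre"],1),np.round(at(im,r["centre"],z),4))
E
```

```text
time_s: 9.2
position: [0.5204, -0.0766, 0.0757]
tool_rot: [[0.126, 0.992, 0.0], [0.992, -0.126, 0.0], [0.0, 0.0, -1.0]]
ft_force: [0.3, -0.5, 0.0]
grip_width: 0.0
gripper_force: 0.0
top nose 0.67 [221.6 185.9] [0.5405 0.0516 0.056 ]
top pad 0.68 [261.6 188.7] [ 0.5336 -0.0803  0.055 ]
scene nose 0.78 [286.3 210. ] [0.539  0.0566 0.056 ]
scene pad 0.82 [249.6 197.4] [ 0.5185 -0.0725  0.055 ]
wrist pad 0.7 [265.1 239.6] [ 0.5232 -0.0783  0.055 ]
```

```bash
python3 -m pendant '[[0,0.008,0,-0.001,0,0,0],[0,0.016,0,-0.003,0,0,0],[0,0.024,0,-0.004,0,0,0],[0,0.032,0,-0.005,0,0,0],[0,0.04,0,-0.005,0,0,0]]'
python3 -m pendant '[[0,0.008,0,0,0,0,0],[0,0.016,0,0,0,0,0],[0,0.024,0,0,0,0,0],[0,0.032,0,0,0,0,0],[0,0.038,0,0,0,0,0]]'
python3 - <<'E'
from h import *
for c in ["top","scene","wrist"]:
    im=env.get_image(c)
    for n,z in [("nose",.049),("pad",.058),("lip",.053)]:
        for r in env.tip_of(c,n)[:1]:
            print(c,n,round(r["conf"],2),np.round(r["centre"],1),np.round(at(im,r["centre"],z),4))
E
```

```text
time_s: 10.28
position: [0.5256, -0.0369, 0.081]
tool_rot: [[0.126, 0.992, 0.001], [0.992, -0.126, -0.0], [-0.0, 0.001, -1.0]]
ft_force: [-0.8, -2.5, 1.8]
grip_width: 0.0003
gripper_force: 1.3
time_s: 10.9
position: [0.5303, 0.0008, 0.0807]
tool_rot: [[0.126, 0.992, -0.0], [0.992, -0.126, 0.0], [0.0, -0.0, -1.0]]
ft_force: [-0.8, -0.9, -0.9]
grip_width: 0.0001
gripper_force: 0.4
top nose 0.42 [196.6 180.8] [0.557  0.1359 0.049 ]
top pad 0.51 [238.5 188. ] [ 0.5343 -0.0043  0.058 ]
top lip 0.18 [197.4 181.5] [0.5542 0.1325 0.053 ]
scene nose 0.56 [304.6 222.2] [0.5664 0.1227 0.049 ]
scene pad 0.62 [270.5 202.6] [5.241e-01 2.000e-04 5.800e-02]
scene lip 0.69 [268.  216.8] [0.5797 0.0064 0.053 ]
wrist pad 0.7 [261.8 245.2] [ 0.5309 -0.0055  0.058 ]
```

```bash
python3 -m pendant '[[0,0.008,0,0,0,0,0],[0,0.016,0,0,0,0,0],[0,0.022,0,0.001,0,0,0],[0,0.028,0,0.002,0,0,0],[0,0.034,0,0.003,0,0,0]]'
python3 -m pendant '[[0,0.0005,0,0,0,0,0],[0,-0.003,0,-0.02,0,0,0],[0,-0.01,0,-0.07,0,0,0],[0,-0.06,0,-0.12,0,0,0]]'
python3 - <<'E'
from h import *
for c in ["top","scene","wrist"]:
    im=env.get_image(c)
    for n,z in [("nose",.049),("pad",.054),("lip",.053),("lid",.049),("compartment",.004)]:
        for r in env.tip_of(c,n)[:1]:
            print(c,n,round(r["conf"],2),np.round(r["centre"],1),np.round(at(im,r["centre"],z),4))
cv2.imwrite("pics/wrist3.png",cv2.resize(im["image"],(800,600)))
E
```

```text
time_s: 12.12
position: [0.5347, 0.0343, 0.0778]
tool_rot: [[0.127, 0.992, 0.0], [0.992, -0.127, -0.0], [-0.0, 0.0, -1.0]]
ft_force: [-0.4, -3.5, 1.3]
grip_width: -0.0001
gripper_force: 1.3
time_s: 12.62
position: [0.5275, -0.0188, 0.1932]
tool_rot: [[0.124, 0.992, -0.0], [0.992, -0.124, 0.001], [0.001, -0.0, -1.0]]
ft_force: [0.9, -1.1, -0.1]
grip_width: 0.0
gripper_force: 0.0
top nose 0.72 [188.4 179.6] [0.5605 0.1633 0.049 ]
top pad 0.69 [226.9 185. ] [0.544  0.0344 0.054 ]
top lip 0.85 [235.2 189.5] [0.5297 0.0067 0.053 ]
top lid 0.7 [211.1 184.7] [0.5447 0.0873 0.049 ]
top compartment 0.83 [264.3 194. ] [ 0.5205 -0.0906  0.004 ]
scene nose 0.87 [320.1 221.4] [0.55   0.1693 0.049 ]
scene pad 0.84 [279.3 207.7] [0.5341 0.0323 0.054 ]
scene lip 0.6 [268.6 204.8] [ 0.5308 -0.0043  0.053 ]
scene compartment 0.93 [245.2 206.8] [ 0.5207 -0.088   0.004 ]
wrist pad 0.63 [263.9 130.9] [0.5378 0.0286 0.054 ]
wrist lip 0.85 [261.4 165.6] [ 0.5317 -0.0027  0.053 ]
wrist lid 0.59 [261.6  60.4] [0.543  0.0874 0.049 ]
wrist compartment 0.7 [262.6 226.4] [ 0.5234 -0.0848  0.004 ]
```

View pics/wrist3.png

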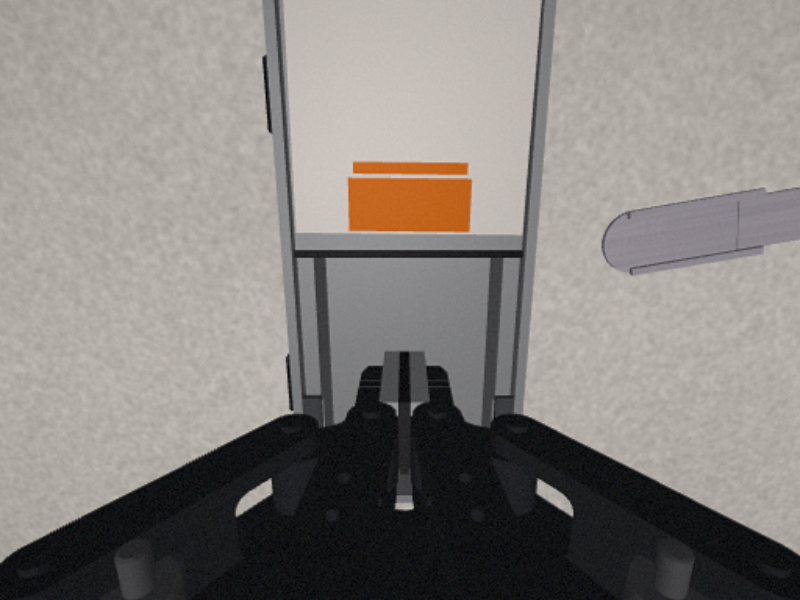

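The lid lies flat on the deck with a strip of deck showing between the lip (row 254) and its tail (row 233); the compartment is open. Now to the torch.

```bash
python3 -m pendant '[[1,0.058,-0.005,-0.01,0,0,-0.18],[1,0.116,-0.01,-0.01,0,0,-0.36],[1,0.174,-0.016,-0.01,0,0,-0.54],[1,0.232,-0.021,-0.01,0,0,-0.72],[1,0.29,-0.026,-0.01,0,0,-0.9]]'
python3 - <<'E'
from h import *
s=env.observe();R=np.array(s["tool_rot"]);p=s["position"]
t=np.array([.54,.358,.20]);print(R.T@(t-p), 175-np.degrees(np.arctan2(R[1,0],R[0,0])),p,s["q"])
E
```

```text
time_s: 14.15
position: [0.5385, 0.2731, 0.202]
tool_rot: [[-0.702, 0.712, 0.0], [0.712, 0.702, 0.0], [-0.0, 0.0, -1.0]]
ft_force: [0.5, -0.5, 0.4]
grip_width: 0.0851
gripper_force: 0.0
[0.05935718 0.06069797 0.00204783] 40.375475277237854 [0.53849491 0.27311615 0.20204379] [ 1.56731832e+01  2.91686972e+01  6.98203157e+01 -3.15765580e-03
  8.09911059e+01 -2.89508493e+01]
```

```bash
python3 -m pendant '[[1,0.02,0.02,0,0,0,-0.18],[1,0.04,0.04,0,0,0,-0.36],[1,0.06,0.06,0,0,0,-0.54],[1,0.06,0.06,0,0,0,-0.705],[1,0.06,0.06,0,0,0,-0.705]]'
python3 - <<'E'
from h import *
s=env.observe();R=np.array(s["tool_rot"]);p=s["position"]
im=env.get_image("wrist"); 
for r in env.trace("wrist","torch")[:3]:
    c,wh,a=cv2.minAreaRect(np.argwhere(r["mask"])[:,::-1].astype(np.float32))
    w=np.array([at(im,q,.02) for q in cv2.boxPoints((c,wh,a))])
    e=max([w[1]-w[0],w[2]-w[1]],key=np.linalg.norm)
    print(round(r["conf"],2),np.round(c,1),np.round(wh,1),"len",np.linalg.norm(e).round(3),"yaw",np.degrees(np.arctan2(e[1],e[0])).round(1),at(im,c,.02).round(4))
for r in env.tip_of("wrist","torch_mid")[:3]:
    t=at(im,r["centre"],.014); print(r["conf"],r["centre"],t, "shift",R.T@(np.r_[t[:2],.021]-p))
print(p,np.degrees(np.arctan2(R[1,0],R[0,0])))
cv2.imwrite("pics/wrist4.png",cv2.resize(im["image"],(800,600)))
E
```

```text
time_s: 14.78
position: [0.5396, 0.3562, 0.2017]
tool_rot: [[-0.996, 0.094, -0.0], [0.094, 0.996, -0.0], [0.0, -0.0, -1.0]]
ft_force: [-0.2, 0.3, 0.6]
grip_width: 0.085
gripper_force: 0.0
0.97 [159.2 140.5] [80.2 20. ] len 0.081 yaw 59.6 [0.4946 0.2557 0.02  ]
0.87 [254.7 128.1] [120.3  31.7] len 0.124 yaw -1.7 [0.4912 0.3575 0.02  ]
0.58 [343.9 156. ] [19.5 78.5] len 0.081 yaw 127.6 [0.5294 0.4499 0.02  ]
0.82 [166.2, 142.5] [0.49792245 0.26077793 0.014     ] shift [ 0.03247999 -0.09887677  0.1807387 ]
0.7 [252.7, 124.4] [0.48758704 0.35564963 0.014     ] shift [ 0.05166591 -0.00539222  0.18072533]
0.57 [342.1, 160.2] [0.53498516 0.44963092 0.014     ] shift [0.01328918 0.09261947 0.18069742]
[0.53957689 0.3562039  0.20171202] 174.61951303824006
```

View pics/wrist4.png

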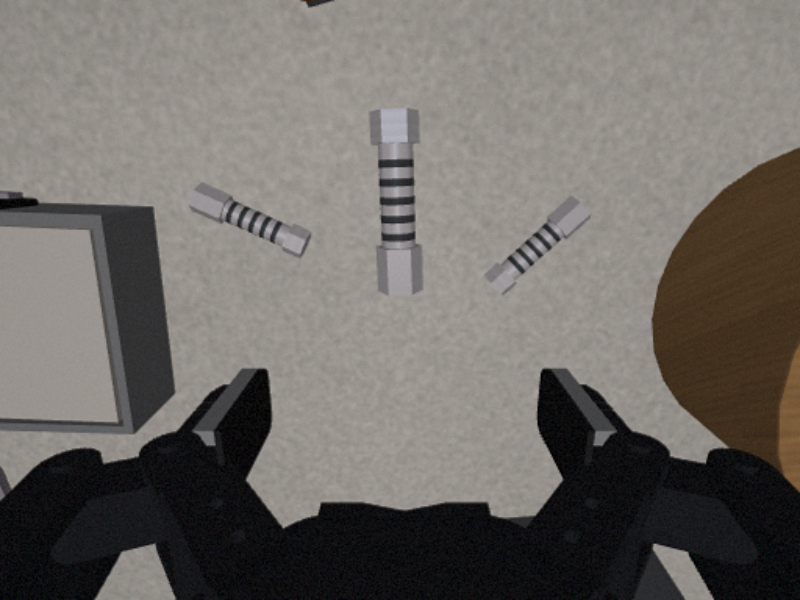

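The large torch is centred at (397,195), body stripes between rows 150 and 240; the small ones lie to either side. Half-close to clear them, go above, and descend.

```bash
python3 -m pendant '[[0.55,0.03,-0.0045,0.05,0,0,-0.04],[0.55,0.053,-0.0045,0.1,0,0,-0.04],[0.55,0.053,-0.0045,0.14,0,0,-0.04],[0.55,0.053,-0.0045,0.17,0,0,-0.04],[0.55,0.053,-0.0045,0.18,0,0,-0.04]]'
python3 -m pendant '[[0.55,0,0,0,0,0,0],[0,0,0,0,0,0,0],[0,0,0,0,0,0,0],[0,0,0,0,0,0,0],[0,0,0,0,0,0,0]]' 40
```

```text
time_s: 15.55
position: [0.4861, 0.3559, 0.0205]
tool_rot: [[-0.998, 0.055, -0.002], [0.055, 0.998, -0.001], [0.002, -0.001, -1.0]]
ft_force: [-0.4, -0.5, 0.4]
grip_width: 0.0471
gripper_force: 0.0
time_s: 16.18
position: [0.4872, 0.3567, 0.0234]
tool_rot: [[-0.999, 0.053, 0.002], [0.053, 0.999, 0.001], [-0.002, 0.001, -1.0]]
ft_force: [-0.2, -0.2, 6.5]
grip_width: 0.0215
gripper_force: 39.2
```

```bash
python3 -m pendant '[[0,0,0,-0.02,0,0,0],[0,0,0,-0.06,0,0,0],[0,0,0,-0.1,0,0,0],[0,0,0,-0.1,0,0,0]]' 50
python3 - <<'E'
from h import *
s=env.observe();R=np.array(s["tool_rot"]);p=s["position"]
im=env.get_image("wrist"); cv2.imwrite("pics/wrist5.png",cv2.resize(im["image"],(800,600)))
# want tool x -> case +y (83 deg) i.e. world -94; 
y=np.degrees(np.arctan2(R[1,0],R[0,0])); print(y, 83-y)
# torch centre is at grip +6mm along torch +x (tool -x)
cy=np.array([.122,.993]); t=np.r_[np.array([.521,-.086])+0.006*cy,.13]
print(R.T@(t-p),s["q"])
E
```

```text
time_s: 16.68
position: [0.4876, 0.3571, 0.1253]
tool_rot: [[-0.999, 0.053, 0.006], [0.053, 0.999, 0.003], [-0.006, 0.003, -1.0]]
ft_force: [-0.2, -0.7, -2.4]
grip_width: 0.021
gripper_force: 49.1
176.97659038803639 -93.97659038803639
[-0.05717398 -0.43467481 -0.00574204] [ 2.50034544e+01  3.32455341e+01  7.61251647e+01  8.62678446e-04
  7.02525182e+01 -6.19739401e+01]
```

View pics/wrist5.png

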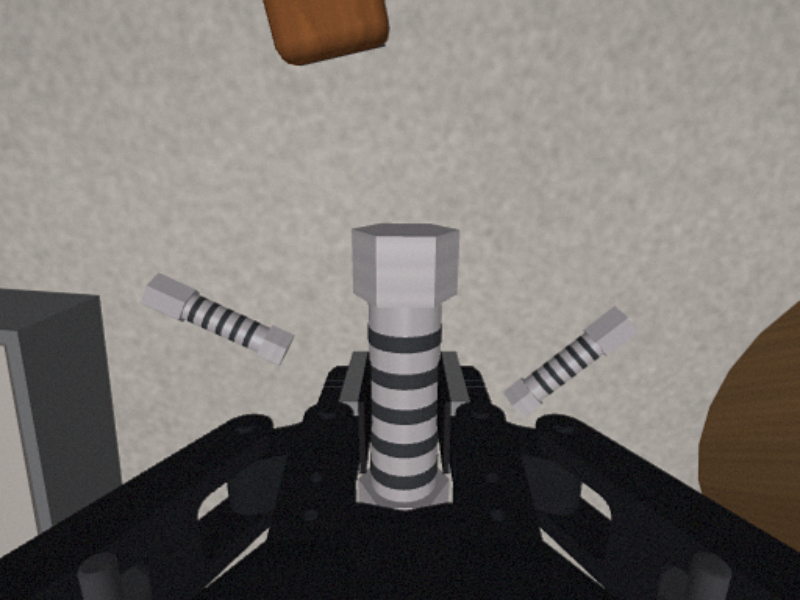

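The large torch (head at (405,260), stripes down to (405,490)) is held level along the tool's x axis. Carry it to the compartment while turning.

```bash
python3 -m pendant '[[0,-0.007,-0.05,-0.015,0,0,0.18],[0,-0.014,-0.105,-0.03,0,0,0.36],[0,-0.021,-0.16,-0.03,0,0,0.54],[0,-0.028,-0.215,-0.03,0,0,0.72],[0,-0.036,-0.27,-0.03,0,0,0.9]]'
python3 - <<'E'
from h import *
s=env.observe();R=np.array(s["tool_rot"]);p=s["position"]
y=np.degrees(np.arctan2(R[1,0],R[0,0])); print(y, np.radians(y-83))
t=np.r_[.5217,-.080,.13]
print(R.T@(t-p),p,s["grip_width"])
E
```

```text
time_s: 17.35
position: [0.5075, 0.0833, 0.1508]
tool_rot: [[-0.575, 0.818, -0.002], [0.818, 0.575, 0.0], [0.001, -0.002, -1.0]]
ft_force: [1.3, 0.7, -0.9]
grip_width: 0.0207
gripper_force: 49.1
125.07025001386195 0.7342643798790811
[-0.14183384 -0.08211254  0.02068648] [0.50745648 0.08325927 0.15075503] 0.020687938701808326
```

```bash
python3 -m pendant '[[0,-0.04,-0.023,0,0,0,0.18],[0,-0.09,-0.052,0,0,0,0.36],[0,-0.142,-0.082,0,0,0,0.54],[0,-0.142,-0.082,0,0,0,0.734],[0,-0.142,-0.082,0,0,0,0.734]]'
python3 - <<'E'
from h import *
s=env.observe();R=np.array(s["tool_rot"]);p=s["position"]
print(p,np.degrees(np.arctan2(R[1,0],R[0,0])),s["grip_width"],R[2].round(4))
im=env.get_image("wrist")
for n,z in [("lip",.053),("deck",.049),("step",.046),("compartment",.004),("case",0),("torch_mid",p[2]-.01),("nose",.049),("lid",.049)]:
    for r in env.tip_of("wrist",n)[:1]:
        t=at(im,r["centre"],z); print(n,round(r["conf"],2),np.round(r["centre"]),t.round(4))
cv2.imwrite("pics/wrist6.png",cv2.resize(im["image"],(800,600)))
E
```

```text
time_s: 17.98
position: [0.523, -0.0786, 0.1507]
tool_rot: [[0.116, 0.993, -0.002], [0.993, -0.116, 0.001], [0.001, -0.002, -1.0]]
ft_force: [-0.2, -0.4, -1.0]
grip_width: 0.0205
gripper_force: 49.2
[ 0.52303289 -0.07857848  0.15071215] 83.36359788663553 0.02054220534386555 [ 8.0e-04 -2.4e-03 -1.0e+00]
lip 0.91 [263.  96.] [ 0.5341 -0.0015  0.053 ]
case 0.81 [256.  99.] [ 0.529 -0.002  0.   ]
torch_mid 0.86 [257. 253.] [ 0.5213 -0.0816  0.1407]
lid 0.16 [260. 251.] [ 0.5179 -0.1293  0.049 ]
```

View pics/wrist6.png

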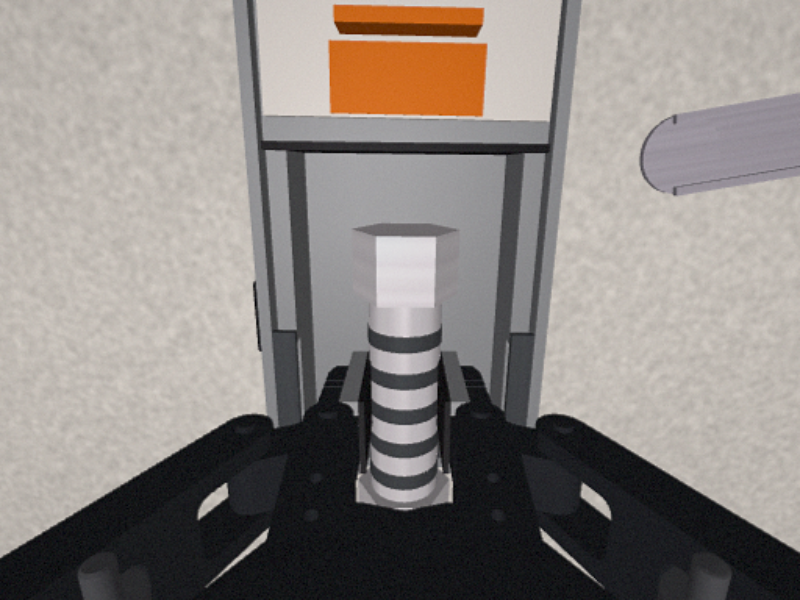

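The torch hangs inside the compartment outline, aligned, with its tail end at (405,235) clear of the lip at row 148. Lower it.

```bash
python3 -m pendant '[[0,0,0,0.03,0,0,0],[0,0,0,0.07,0,0,0],[0,0,0,0.1,0,0,0],[0,0,0,0.115,0,0,0],[0,0,0,0.118,0,0,0]]'
python3 -m pendant '[[0,0,0,0.001,0,0,0],[0,0,0,0.002,0,0,0],[0,0,0,0.003,0,0,0],[0,0,0,0.003,0,0,0]]'
```

```text
time_s: 19.05
position: [0.5237, -0.0783, 0.0337]
tool_rot: [[0.115, 0.993, -0.001], [0.993, -0.115, 0.0], [0.0, -0.001, -1.0]]
ft_force: [-0.2, -0.6, -0.9]
grip_width: 0.0213
gripper_force: 49.3
time_s: 19.55
position: [0.5237, -0.0783, 0.0311]
tool_rot: [[0.116, 0.993, 0.0], [0.993, -0.116, -0.0], [-0.0, 0.0, -1.0]]
ft_force: [0.5, -0.3, -0.9]
grip_width: 0.0211
gripper_force: 49.3
```

```bash
python3 -m pendant '[[0,0,0,0.001,0,0,0],[0,0,0,0.002,0,0,0],[0,0,0,0.003,0,0,0],[0,0,0,0.003,0,0,0]]'
python3 -m pendant '[[0,0,0,0.0005,0,0,0],[0,0,0,0.001,0,0,0],[0,0,0,0.001,0,0,0]]'
```

```text
time_s: 20.05
position: [0.5236, -0.0783, 0.0278]
tool_rot: [[0.116, 0.993, -0.0], [0.993, -0.116, 0.0], [0.0, -0.0, -1.0]]
ft_force: [-0.1, 0.5, -1.0]
grip_width: 0.0208
gripper_force: 49.3
time_s: 20.42
position: [0.5237, -0.0783, 0.0275]
tool_rot: [[0.116, 0.993, 0.0], [0.993, -0.116, -0.0], [-0.0, 0.0, -1.0]]
ft_force: [-1.4, 0.9, 5.5]
grip_width: 0.0211
gripper_force: 50.1
```

```bash
python3 -m pendant '[[0.3,0,0,0,0,0,0],[0.4,0,0,0,0,0,0],[0.55,0,0,0,0,0,0],[0.55,0,0,0,0,0,0]]' 20
python3 -m pendant '[[0.55,0,0,-0.01,0,0,0],[0.55,0,0,-0.04,0,0,0],[0.55,0,0,-0.09,0,0,0],[0.55,0,0,-0.15,0,0,0],[0.55,-0.02,0,-0.2,0,0,0]]'
python3 - <<'E'
from h import *
im=env.get_image("wrist"); cv2.imwrite("pics/wrist7.png",cv2.resize(im["image"],(800,600)))
E
```

```text
time_s: 20.92
position: [0.5237, -0.0783, 0.0269]
tool_rot: [[0.116, 0.993, -0.0], [0.993, -0.116, 0.0], [0.0, -0.0, -1.0]]
ft_force: [-0.3, -0.6, 0.0]
grip_width: 0.0472
gripper_force: 0.0
time_s: 21.55
position: [0.5211, -0.0975, 0.2301]
tool_rot: [[0.114, 0.993, 0.002], [0.993, -0.114, -0.001], [-0.0, 0.002, -1.0]]
ft_force: [0.9, -0.1, 0.2]
grip_width: 0.0469
gripper_force: 0.0
```

View pics/wrist7.png

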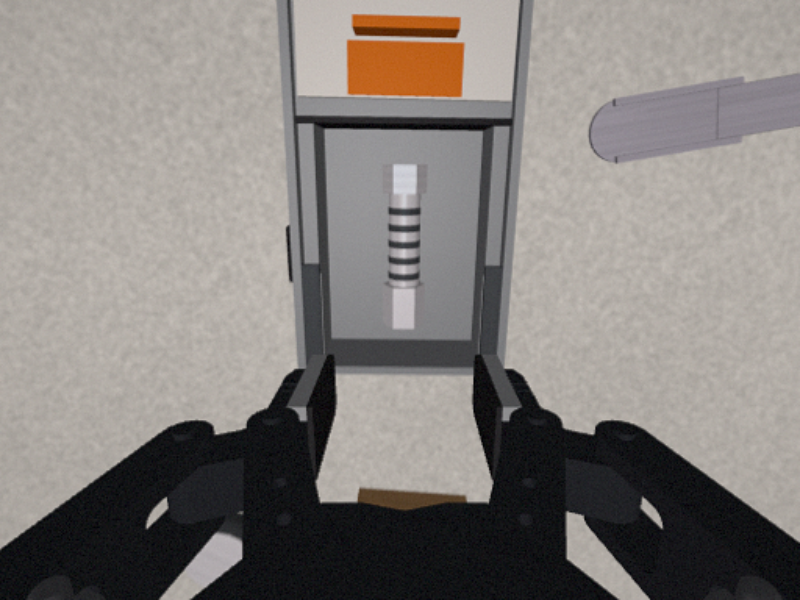

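The torch lies flat on the compartment floor (rows 165–330, column 404). The lid is on the deck beyond the lip, and the gripper is clear. Handing in.

```bash
python3 -c "
from rig import env
print(env.close_job())"
```

```text
the job is handed in; nothing more can be done
None
```

I handed the job in at about 21.6 s: the lid lies flat on the deck beyond the lip, and the largest torch was set down gently and lies flat on the floor of the open compartment. The arm was clear and nothing else was handled; no verdict came back.

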